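# Angle the tongued cover into an instrument's groove and close it

### The arm

A 7-joint arm with a two-finger parallel gripper is mounted at the origin on the work surface. World frame = base frame: x ahead of the robot, y to its left, z up, the work surface at z = 0. Lengths are in m, angles in degrees, forces in N, time in s.
With the tool pointing down it reaches from about 0.425 to 0.875 m from the base axis. Payload 4.7 kg.
Tool frame: the origin (TCP) lies midway between the tips of the shut fingers; the grasp point (between the pads) lies 19 mm behind it (env.tcp_to_grasp is the distance from the TCP to the grasp point, in m); z points along the fingers, x is the direction in which the jaws open and shut, and the axes are right-handed (so a half turn about z gives the same grasp; the last joint's range is limited). The gripper opens to 87 mm and grips with 3 to 60 N. Pads are 19 mm wide; open, the fingers measure 117 mm over their backs; the gripper's body (75 mm by 190 mm) begins 51 mm behind the grasp point.
Start: joints at [-76.083, 18.392, -4.016, 83.108, 1.295, 78.541, -3.26], TCP at [0.147, 0.633, 0.19] pointing down, gripper open.
Joint ranges: [-163.93, 163.93], [-17.29, 119.83], [-79.2, 71.16], [3.27, 140.29], [-89.18, 269.18], [5.43, 117.66], [-154.24, 154.24]. Speed limits (degrees/s): [147.25, 147.25, 180, 180, 180, 180, 180].

### API

Orientations are given as [roll, pitch, yaw] about the fixed x, y, z axes, in that order (R = Rz(yaw) Ry(pitch) Rx(roll)).
In Python, from cell import env, viewer gives the robot as it stands.
- The arm moves only by the shell command python3 -m pendant 'ROWS' [OPENING] [FORCE]. ROWS is JSON, a list of rows, each a list of 6 numbers: the shift along the tool's x, y, z each as a share of 0.1 m, from -1 to 1, then the turn, a rotation vector about the tool's x, y, z each as a share of 90 degrees, from -1 to 1. A call has exactly 8 rows; each row is the pose to reach, as a shift and turn from the pose commanded when the call began, along the tool's axes at that moment; what a row does not reach only later rows make up. A row lasts 1/8 s, in which the tool goes at most 62.5 mm and 10.7 degrees, less where a joint would pass 70% of its speed; a pose out of reach is approached as far as the arm can. A call with a number of a shift or a turn outside -1 to 1 is refused whole. A call with a gripper value outside its range is refused whole. OPENING is the finger opening in mm, from 0 to 87, set as the call begins (- or left out, the last holds). The fingers move at their own pace and stop on an object; FORCE is the grip in N (left out, the last holds). Time passes only in rows, so rows that repeat a pose let the fingers close, or fill a call up. It gives the time, the measured TCP pose, the force and the opening at its end, in the units of the state.
- env.get_obs(): the state, without advancing time (a new reading comes with each control period).
- viewer.read_camera(name): name is "side" or "top"; returns a dict with "frame" (480x640x3 uint8, red, green, blue), "fx", "fy", "cx", "cy" (pixels), "view" (4x4, takes a point from world to camera coordinates). Camera axes: x right, y down, z forward; pixel columns grow to the right and rows downward; lengths in m; the calibration is good to about 2 mm. A picture is of the moment at which its call begins. There is no depth.
- env.sign_off(): hands the job in, once; it reports no verdict.
The state is a dict: "time_s": time; "qpos": joint angles; "joint_velocities": joint speeds; "effort": joint torques, N m; "tool_pos": TCP position; "tool_rot": TCP orientation; "force": force on the tool from outside, world axes, zero at the start; "wrist_torque": the same for the moment, N m; "grip_width": finger opening in m.
Only numpy, scipy, OpenCV 4.12 (cv2) and the standard library are available. Lean on these libraries where they do the work, as an engineer would, in place of code of your own. Each camera call takes 0.05 s, during which the arm holds its last target.

### The job

Close the open instrument on the bench with its cover, the white panel with the orange handle and the dark tongue. Hold the cover tilted, tongue end low, slip the tongue under the blue lip into the groove, then lower the other end until the cover lies flat inside the end wall, centred across the instrument, and let go. Leave the look-alike panel with the black handle (no tongue) where it is.

Things in the scene. Friction and masses are not known exactly. Their poses are not given: they have to be found in the camera images.
- cover: The cover: white board 146 (x) x 120 (y) x 10 mm, 0.3 kg, flat on the bench. Origin: centre of the board's underside, tongue not counted; z up; the tongue is at its -x edge. Orange handle bar over the centre: 14 mm thick (x), 100 long (y), 28 to 46 mm above the underside, on end posts (76 mm clear between them); grip it across its 14 mm. Closed: underside on the ledges, axes along the box's.
- cover_tongue (a point): Middle of the tongue's tip edge, at (-105, 0, 2.5) mm in the cover's frame, axes as the cover's. The tongue: dark steel, 80 mm wide (y), 5 mm thick, flush with the board's underside, sticking out 32 mm from the -x edge. With the cover closed the tip lies at x = -97 to -81 mm in the instrument's frame, y near 0.
- chassis: Grey box fixed to the bench, 210 (x) x 152 (y) mm. Origin: centre of underside; -x end nearest the robot. Ledges 50 mm up at x -97..-60 and 80..97 carry the cover. Groove on the -x ledge, full width: back at x -97; the blue lip's underside slopes from 62 mm up there to 76 at its edge, x -69. +x end wall: inner face x 97, top 80 up; sides 50 up. Cover goes in tilted about 20 deg, its +x end up.
- plain_panel: Bystander, loose: a white board of the same 146 x 120 x 10 mm with the same handle, but black, and no tongue. It does not fit; leave it. Origin: centre of its underside.
Not all that is in view belongs to the job. Leave any green or red look-alike of the cover alone.

How it is judged (in metres and radians):
On the way:
1. the tongue is at least 8 mm under the lip, in the groove, while the cover is tilted by more than 7 degrees (x of cover_tongue in the frame of chassis between -0.102 and -0.077 m and y of cover_tongue in the frame of chassis between -0.025 and 0.025 m and z of cover_tongue in the frame of chassis between 0.045 and 0.068 m and angle between cover's own z axis and vertical above 0.12 rad), for 0.1 s.
At the end, for the whole second after the job is handed in: The cover lies flat (within about 4.5 degrees) and at rest on both ledges (underside 45 to 56 mm up), its tongue at least 8 mm under the lip, within 18 mm of the middle across the instrument and 10 degrees of square; the plain panel is within 30 mm of where it was (x of cover_tongue in the frame of chassis between -0.102 and -0.077 m and y of cover in the frame of chassis between -0.018 and 0.018 m and z of cover in the frame of chassis between 0.045 and 0.056 m and angle between cover's own z axis and vertical below 0.08 rad and angle between the x axis of cover and the x axis of chassis, either way round below 0.18 rad and linear speed of cover below 0.02 m/s and distance of plain_panel from where it was at the start of the episode below 0.03 m); the robot touches nothing.
It fails at once if the plain panel with the black handle is moved by more than 30 mm (distance of plain_panel from where it was at the start of the episode above 0.03 m).
It also fails if it takes over 40 s, if anything falls off the work surface, if the arm or the gripper's body presses on something with over 40 N, if the wrist force passes 120 N, or if a joint passes its speed limit or range.

## Working session

There is one attempt and no reset: what is moved stays moved. The work goes in short steps, Python scripts to look and compute and a shell command to move; the robot and the scene stay as the last step left them, time stands still between calls to the robot, and variables do not carry over. Pictures are saved under pics/ and viewed, and the job is handed in when it is done.

```bash
ls; mkdir -p pics; python3 - <<'E'
from cell import env, viewer
import cv2, numpy as np, pickle
for n in ("side","top"):
    c=viewer.read_camera(n); cv2.imwrite(f"pics/{n}0.png",c["frame"][:,:,::-1])
    print(n,c["fx"],c["fy"],c["cx"],c["cy"]); print(np.round(c["view"],4).tolist())
    pickle.dump(c,open(f"pics/{n}0.pkl","wb"))
o=env.get_obs(); print(o)
E
```

```text
pics
side 484.24856218654145 484.24856218654145 314.6019101095833 239.99542169833626
[[0.9967, -0.0814, 0.0069, -0.4195], [-0.0403, -0.5636, -0.8251, 0.117], [0.0711, 0.822, -0.565, 1.1352], [0.0, 0.0, 0.0, 1.0]]
top 446.7920336905061 446.7920336905061 321.0628578167599 239.2748201473192
[[0.0284, -0.9996, 0.0077, 0.1005], [-0.9952, -0.029, -0.0937, 0.4486], [0.0939, -0.005, -0.9956, 1.1391], [0.0, 0.0, 0.0, 1.0]]
{'time_s': 0.1, 'qpos': array([-76.08651654,  18.43380209,  -4.01382276,  83.1695852 ,
         1.29413831,  78.53943573,  -3.26196315]), 'joint_velocities': array([-0.09725181, -0.18176217,  0.05561627, -0.21283299, -0.03156575,
        0.18943737, -0.08229134]), 'effort': array([-6.57928649e-04, -4.92569053e+01, -4.05933447e-01, -3.13399208e+01,
       -6.41677575e-02,  3.94299324e-02,  5.96572954e-05]), 'tool_pos': array([0.14732335, 0.63251415, 0.18876747]), 'tool_rot': array([1.79994817e+02, 9.76462137e-02, 7.68923871e+01]), 'force': array([-0.96504124,  0.45450744, -0.40578619]), 'wrist_torque': array([-0.07297968, -0.00594912,  0.0438108 ]), 'grip_width': 0.08707195240815312}
```

View pics/side0.png

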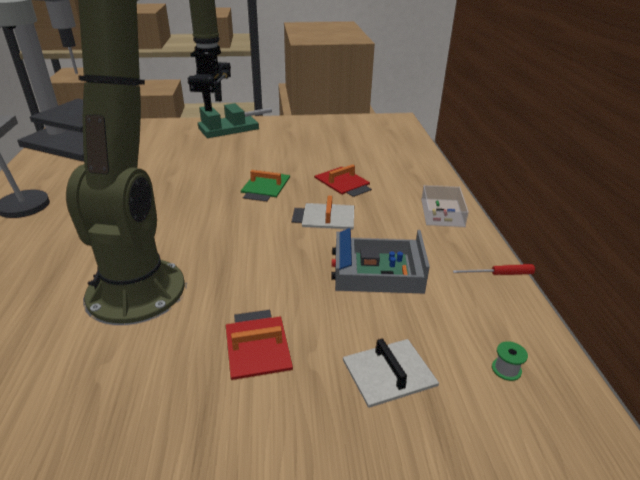

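View pics/top0.png

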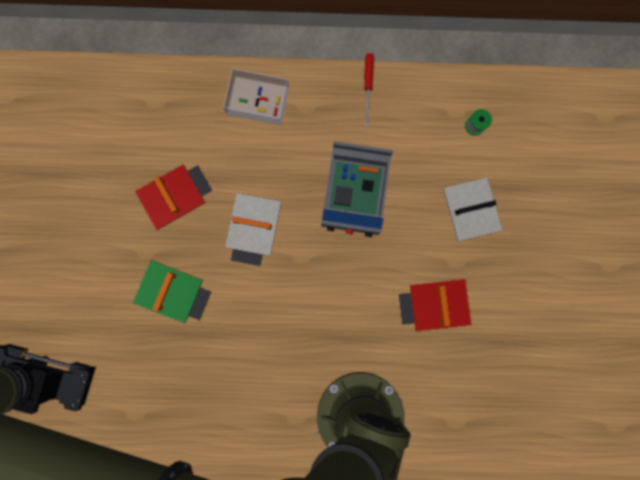

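Candidates (top picture):
- white with orange handle and dark tongue at (253,225)
- white with black handle at (472,209)
- green at (168,291)
- red at (170,196) and (440,304)

I choose the white one with the orange handle at (253,225), seen at (329,214) in the side picture. I'll check it in a close crop.

```bash
python3 - <<'E'
import cv2
a=cv2.imread("pics/top0.png"); s=cv2.imread("pics/side0.png")
cv2.imwrite("pics/c1.png",cv2.resize(a[180:280,200:300],(600,600),interpolation=cv2.INTER_CUBIC))
cv2.imwrite("pics/c2.png",cv2.resize(a[135:245,305:405],(545,600),interpolation=cv2.INTER_CUBIC))
cv2.imwrite("pics/c3.png",cv2.resize(s[180:300,280:440],(800,600),interpolation=cv2.INTER_CUBIC))
E
```

```text
(no output)
```

View pics/c1.png

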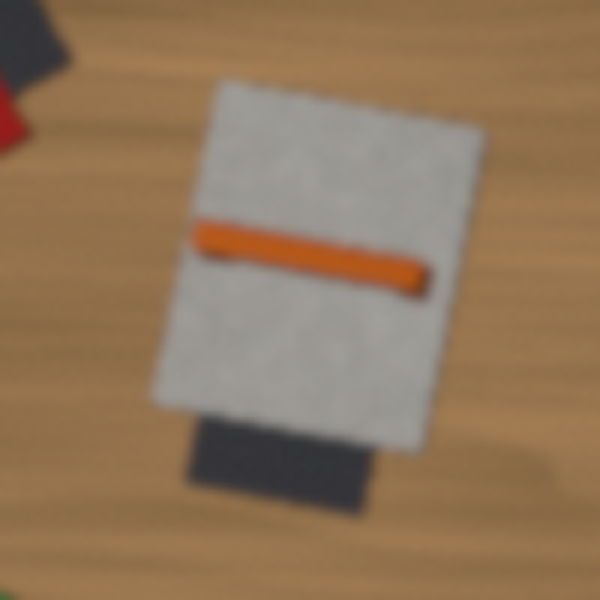

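View pics/c2.png

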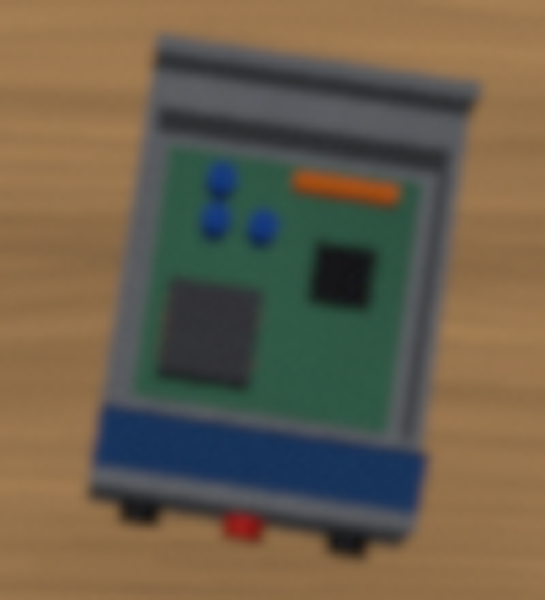

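View pics/c3.png

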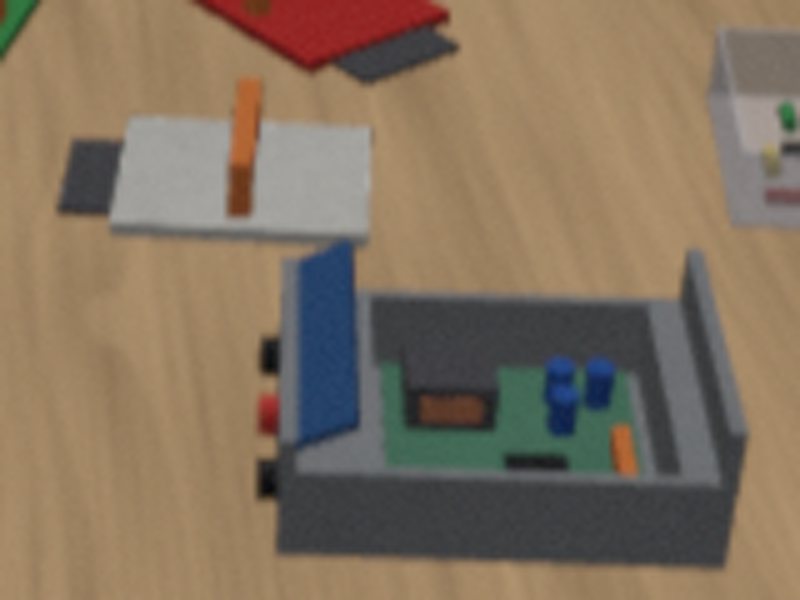

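```bash
cat > h.py <<'E'
import numpy as np, pickle
from scipy.optimize import least_squares
from scipy.spatial.transform import Rotation as R
C={n:pickle.load(open(f"pics/{n}0.pkl","rb")) for n in ("side","top")}
def proj(n,P):
    c=C[n];P=np.atleast_2d(P);p=P@c["view"][:3,:3].T+c["view"][:3,3]
    return np.c_[c["fx"]*p[:,0]/p[:,2]+c["cx"],c["fy"]*p[:,1]/p[:,2]+c["cy"]]
def fit(obs,x0):
    # obs: (cam, local xyz, (u,v))
    def w(x,P): return R.from_euler('z',x[2]).apply(P)+[x[0],x[1],0]
    def f(x): return np.concatenate([(proj(n,w(x,np.array(P)))[0]-uv) for n,P,uv in obs])
    r=least_squares(f,x0,loss='soft_l1')
    print("x,y",np.round(r.x[:2],4),"yaw",np.degrees(r.x[2])); print(np.round(f(r.x).reshape(-1,2),1).tolist())
    return r.x
def cr(s,o,u,v): return np.array([o[0]+(u+.5)/s-.5,o[1]+(v+.5)/s-.5])
E
python3 - <<'E'
from h import *
t=lambda u,v:cr(6,(200,180),u,v); s=lambda u,v:cr(5,(280,180),u,v); t2=lambda u,v:cr(5.45,(305,135),u,v)
a,b=.073,.06
fit([("top",(a,b,.01),t(217,80)),("top",(a,-b,.01),t(486,130)),("top",(-a,-b,.01),t(425,452)),("top",(-a,b,.01),t(155,403)),
("top",(-.105,.04,.005),t(187,484)),("top",(-.105,-.04,.005),t(364,516)),
("side",(a,b,.01),s(372,127)),("side",(-a,b,.01),s(130,117)),("side",(-a,-b,.01),s(112,228)),("side",(a,-b,.01),s(368,236))],[.5,.2,-.1])
a,b=.105,.076
fit([("top",(a,b,.08),t2(160,37)),("top",(a,-b,.08),t2(480,88)),("side",(-a,-b,0),s(279,550)),("side",(a,-b,0),s(724,566)),
("side",(a,-b,.08),s(746,432)),("side",(a,b,.08),s(704,253)),("top",(-a,-b,.06),t2(408,540)),("top",(-a,b,.06),t2(90,492))],[.5,0,-.1])
E
```

```text
x,y [0.4834 0.2924] yaw -8.714059549697554
[[0.6, -0.6], [0.4, -0.8], [0.0, -0.2], [-0.1, -0.3], [0.0, -0.2], [0.6, -0.1], [-0.8, -0.4], [-1.0, -0.4], [-1.1, -1.3], [-0.2, -0.6]]
x,y [0.5767 0.0272] yaw -7.209396307182453
[[-0.4, -0.9], [0.7, -1.1], [-1.7, 0.6], [-0.9, 0.4], [-0.5, 0.1], [-1.2, -1.1], [1.0, -1.1], [-0.4, -1.5]]
```

The crop confirms it: white board, orange handle, dark tongue on the robot side. Next is a helper to work out distances in the tool axes, then the approach.

```bash
cat >> h.py <<'E'
def tool():
    from cell import env
    o=env.get_obs(); return np.array(o["tool_pos"]),R.from_euler('xyz',o["tool_rot"],degrees=True),o
def to(p,rpy):
    "shift/turn from measured pose, in shares"
    P,Q,o=tool(); T=R.from_euler('xyz',rpy,degrees=True)
    print("t",round(o["time_s"],2),"at",np.round(P,4),np.round(o["tool_rot"],2),"F",np.round(o["force"],1),"grip",round(o["grip_width"]*1e3,1))
    print("shift/0.1",np.round(Q.inv().apply(np.array(p)-P)/.1,3),"turn/90",np.round(np.degrees((Q.inv()*T).as_rotvec())/90,3))
E
python3 -m pendant '[[-0.1,0.1,0,0,0,0.11],[-0.25,0.25,0,0,0,0.23],[-0.4,0.4,0,0,0,0.35],[-0.55,0.55,0,0,0,0.47],[-0.7,0.7,0,0,0,0.59],[-0.82,0.82,0,0,0,0.71],[-0.92,0.92,0,0,0,0.83],[-1,1,0,0,0,0.951]]' 60
python3 -c "
from h import *
to((.4834,.2924,.12),(180,0,-8.7))"
```

```text
time_s: 1.1
tool_pos: [0.2225, 0.5121, 0.1893]
tool_rot: [180.0, 0.0, -8.6]
force: [0.9, -0.1, -0.6]
grip_width: 0.06
t 1.1 at [0.2225 0.5121 0.1893] [179.95   0.    -8.59] F [ 0.9 -0.1 -0.6] grip 60.0
shift/0.1 [2.908 1.782 0.695] turn/90 [0.001 0.    0.001]
```

```bash

python3 -m pendant '[[0.2,0.12,0,0,0,0],[0.4,0.25,0,0,0,0],[0.6,0.37,0,0,0,0],[0.8,0.5,0,0,0,0],[1,0.6,0,0,0,0],[1,0.6,0,0,0,0],[1,0.6,0,0,0,0],[1,0.6,0,0,0,0]]' >/dev/null
python3 -m pendant '[[0.2,0.12,0,0,0,0],[0.4,0.25,0,0,0,0],[0.6,0.37,0,0,0,0],[0.8,0.5,0,0,0,0],[1,0.6,0,0,0,0],[1,0.6,0,0,0,0],[1,0.6,0,0,0,0],[1,0.6,0,0,0,0]]' >/dev/null
python3 -m pendant '[[0.2,0.12,0,0,0,0],[0.4,0.25,0.15,0,0,0],[0.6,0.37,0.3,0,0,0],[0.8,0.5,0.45,0,0,0],[0.9,0.58,0.6,0,0,0],[0.9,0.58,0.7,0,0,0],[0.9,0.58,0.7,0,0,0],[0.9,0.58,0.7,0,0,0]]' 
python3 - <<'E'
from h import *
from cell import viewer
import cv2
to((.4834,.2924,.018),(180,0,-8.7))
for n,b in (("side",(270,100,430,220)),("top",(190,160,310,260))):
    c=viewer.read_camera(n); f=c["frame"][b[1]:b[3],b[0]:b[2],::-1]
    cv2.imwrite(f"pics/{n}1.png",cv2.resize(f,None,fx=5,fy=5,interpolation=cv2.INTER_CUBIC))
E
```

```text
time_s: 4.1
tool_pos: [0.4833, 0.2967, 0.1202]
tool_rot: [-179.9, -0.0, -8.1]
force: [0.0, 0.4, 0.2]
grip_width: 0.0601
t 4.1 at [0.4833 0.2967 0.1202] [-1.7994e+02 -1.0000e-02 -8.1100e+00] F [0.  0.4 0.2] grip 60.1
shift/0.1 [0.007 0.043 1.022] turn/90 [-0.001 -0.     0.007]
```

View pics/side1.png

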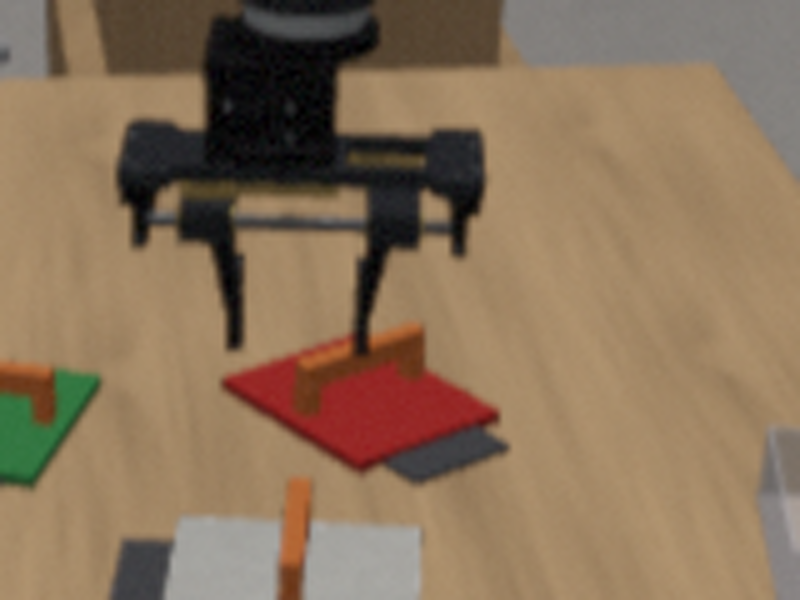

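View pics/top1.png

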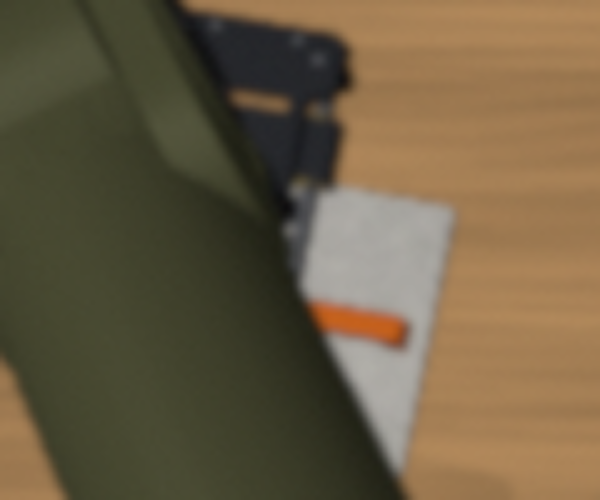

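The side crop shows the fingertips (235,345) and (360,350) straddling the orange bar at x≈297, over the white cover. Now I descend and grip.

```bash

python3 -m pendant '[[0,0.04,0.15,0,0,0.007],[0.01,0.04,0.35,0,0,0.007],[0.01,0.04,0.55,0,0,0.007],[0.01,0.04,0.75,0,0,0.007],[0.01,0.04,0.9,0,0,0.007],[0.01,0.04,1,0,0,0.007],[0.01,0.04,1,0,0,0.007],[0.01,0.04,1,0,0,0.007]]' 
python3 -m pendant '[[0,0,0,0,0,0],[0,0,0,0,0,0],[0,0,0,0,0,0],[0,0,0,0,0,0],[0,0,0,0,0,0],[0,0,0,0,0,0],[0,0,0,0,0,0],[0,0,0,0,0,0]]' 5 50
python3 - <<'E'
from h import *
from cell import viewer
import cv2
to((.4834,.2924,.20),(180,0,-8.7))
for n,b in (("side",(270,100,430,240)),):
    c=viewer.read_camera(n); f=c["frame"][b[1]:b[3],b[0]:b[2],::-1]
    cv2.imwrite(f"pics/{n}2.png",cv2.resize(f,None,fx=4,fy=4,interpolation=cv2.INTER_CUBIC))
E
```

```text
time_s: 5.2
tool_pos: [0.4847, 0.2916, 0.0204]
tool_rot: [-179.9, -0.0, -8.8]
force: [1.1, -0.2, 0.0]
grip_width: 0.0597
time_s: 6.2
tool_pos: [0.4842, 0.2913, 0.0198]
tool_rot: [-180.0, -0.0, -8.8]
force: [0.4, 0.1, 0.2]
grip_width: 0.0054
t 6.2 at [0.4842 0.2913 0.0198] [-180.     -0.     -8.84] F [0.4 0.1 0.2] grip 5.4
shift/0.1 [-0.01  -0.01  -1.802] turn/90 [-0.    -0.    -0.002]
```

View pics/side2.png

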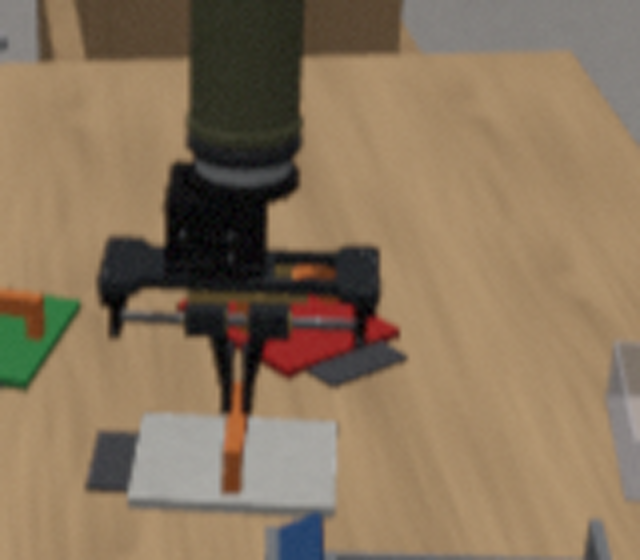

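```bash

python3 - <<'E'
from h import *
from cell import viewer,env
import cv2
c=viewer.read_camera("side"); f=c["frame"][:,:,::-1]
b=(300,170,360,235); g=cv2.resize(f[b[1]:b[3],b[0]:b[2]],None,fx=9,fy=9,interpolation=cv2.INTER_CUBIC)
for P in ((.4842,.2913,.02),(.4842,.2913,.039)):
    u=proj("side",P)[0]; print((u-b[:2]+.5)*9)
cv2.imwrite("pics/side3.png",g); print(env.get_obs()["grip_width"], env.get_obs()["time_s"])
E
```

```text
[259.08707351 374.95166237]
[260.45207154 323.68452944]
0.005081900763417668 6.3
```

View pics/side3.png

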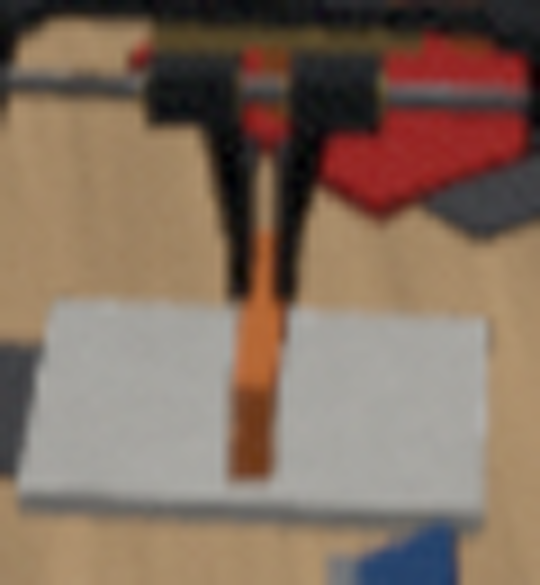

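```bash

python3 - <<'E'
from h import *
print("t0",proj("top",(.147,.633,.19)),proj("side",(.147,.633,.19)))
u=proj("side",(.4833,.2967,.12))[0];print("side1",(u-[270,100])*5)
print(env:=None)
import cv2
a=cv2.imread("pics/top0.png")[300:480,0:140]; cv2.imwrite("pics/g0.png",cv2.resize(a,None,fx=3,fy=3,interpolation=cv2.INTER_CUBIC))
a=cv2.imread("pics/side0.png")[0:150,150:300]; cv2.imwrite("pics/g1.png",cv2.resize(a,None,fx=4,fy=4,interpolation=cv2.INTER_CUBIC))
from cell import env
print(env.get_obs()["qpos"])
E
```

```text
t0 [[ 76.14610918 363.09134846]] [[214.18052221 114.95061727]]
side1 [292.92372138 396.34951102]
None
[-53.20364532  17.14097152  22.45922284 106.92772183  -7.68233625
  57.39398918 -36.32785292]
```

View pics/g0.png

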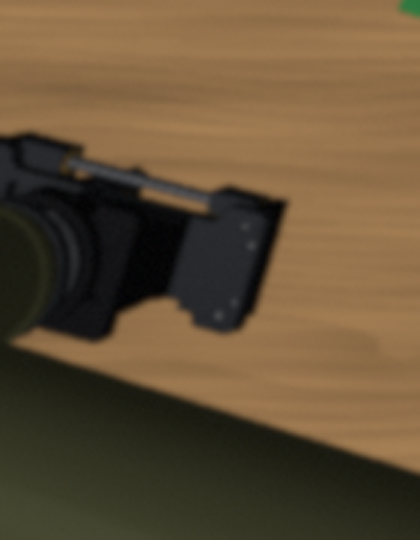

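View pics/g1.png

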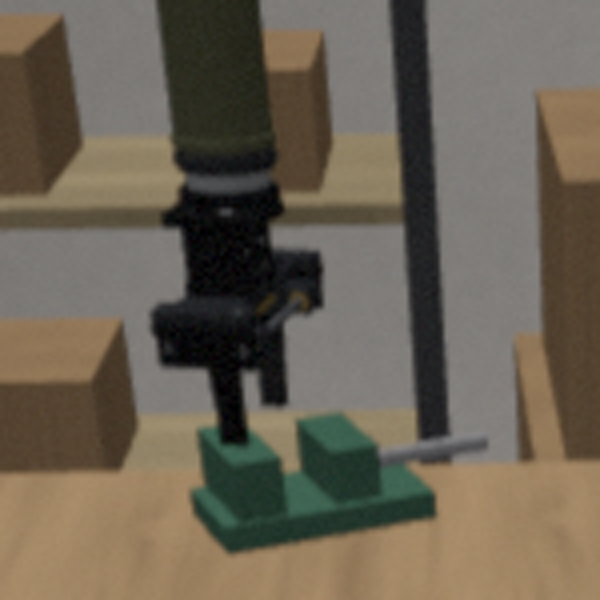

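```bash

python3 - <<'E'
from h import *
Q=R.from_euler('xyz',(180,0,76.9),degrees=True); P=np.array([.147,.633,.19])
for z in (-.07,-.09,-.12):
  for s in (-1,1): print(z,s,(proj("top",P+Q.apply([-.095,s*.0375,z]))[0]-[0,300])*3)
# hypothesis offsets
for d in ([0,0,.035],[0,.05,0]):
  print(d,[((proj("top",P+d+Q.apply([-.095,s*.0375,-.09]))[0]-[0,300])*3).round() for s in (-1,1)])
E
```

```text
-0.07 -1 [291.86416626 301.7821748 ]
-0.07 1 [325.7050127 189.6228099]
-0.09 -1 [276.66555878 310.00932957]
-0.09 1 [311.39918702 195.22616827]
-0.12 -1 [252.51035541 323.08477721]
-0.12 1 [288.67340491 204.12748612]
[0, 0, 0.035] [array([248., 325.]), array([285., 206.])]
[0, 0.05, 0] [array([199., 308.]), array([234., 193.])]
```

The visible fingertips sit about 30 mm higher than the reported TCP, consistently in all the pictures. The side tip is 9 px too high and the top-view gripper body also fits a higher tool. The fingers therefore closed just above the bar. I'll open, go lower in steps and look.

```bash

python3 -m pendant '[[0,0,0,0,0,0],[0,0,0,0,0,0],[0,0,0,0,0,0],[0,0,0,0,0,0],[0,0,0.05,0,0,0],[0,0,0.1,0,0,0],[0,0,0.15,0,0,0],[0,0,0.15,0,0,0]]' 60
python3 - <<'E'
from h import *
from cell import viewer,env
import cv2
to((.4842,.2913,.02),(180,0,-8.7))
c=viewer.read_camera("side"); f=c["frame"][:,:,::-1]
b=(290,160,370,240); g=cv2.resize(f[b[1]:b[3],b[0]:b[2]],None,fx=7,fy=7,interpolation=cv2.INTER_CUBIC)
P=tool()[0]
for z in (0,.03): print((proj("side",P+[0,0,z])[0]-b[:2]+.5)*7)
cv2.imwrite("pics/side4.png",g)
c=viewer.read_camera("top");cv2.imwrite("pics/top4.png",cv2.resize(c["frame"][130:290,170:330,::-1],None,fx=3.7,fy=3.7,interpolation=cv2.INTER_CUBIC))
E
```

```text
time_s: 7.3
tool_pos: [0.4838, 0.291, 0.0041]
tool_rot: [179.9, 0.0, -8.8]
force: [-0.3, 0.2, -0.3]
grip_width: 0.06
t 7.3 at [0.4838 0.291  0.0041] [ 1.7995e+02  4.0000e-02 -8.8400e+00] F [-0.3  0.2 -0.3] grip 60.0
shift/0.1 [ 0.004 -0.003 -0.159] turn/90 [ 0.001  0.    -0.002]
[270.27343079 394.03494088]
[271.93168381 331.58138183]
```

View pics/side4.png

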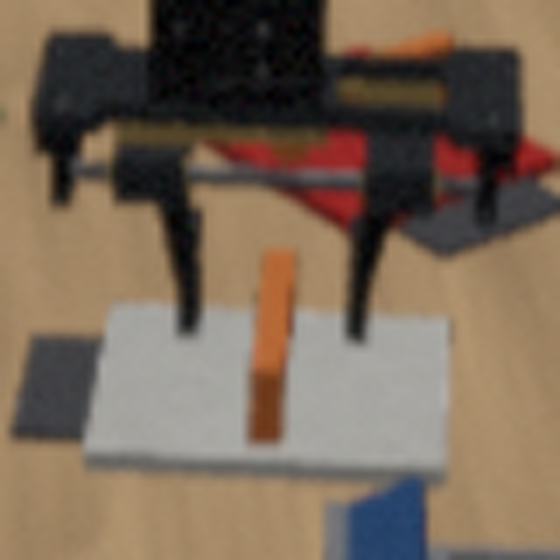

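View pics/top4.png

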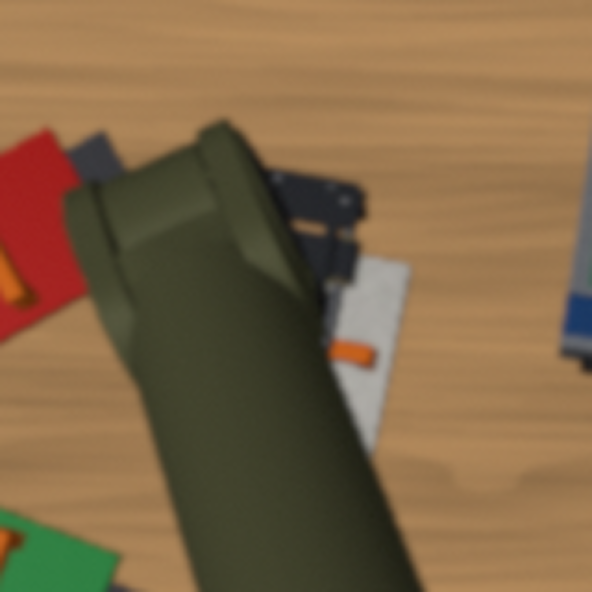

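```bash

python3 - <<'E'
from h import *
P,Q,o=tool(); P0=P
for d in ([0,0,0],[0,0,.028],[0,.041,0],[0,.02,.014]):
  print(d,[(((proj("top",P+d+Q.apply([.095,s*.0375,z]))[0]-[170,130]+.5)*3.7).round()).tolist() for s in (-1,1) for z in (-.07,-.1,-.12)])
  # side: jaw block corners, front face (-y) 
  print("  side",[(((proj("side",P+d+Q.apply([x,.0375,z]))[0]-[290,160]+.5)*7).round()).tolist() for x in (-.095,.095) for z in (-.07,-.1)])
E
```

```text
[0, 0, 0] [[271.0, 187.0], [263.0, 176.0], [258.0, 169.0], [380.0, 207.0], [375.0, 197.0], [372.0, 190.0]]
  side [[30.0, 281.0], [29.0, 214.0], [512.0, 302.0], [517.0, 234.0]]
[0, 0, 0.028] [[264.0, 177.0], [256.0, 166.0], [250.0, 159.0], [376.0, 198.0], [371.0, 187.0], [367.0, 180.0]]
  side [[29.0, 219.0], [28.0, 150.0], [516.0, 239.0], [521.0, 170.0]]
[0, 0.041, 0] [[210.0, 185.0], [201.0, 174.0], [195.0, 167.0], [319.0, 205.0], [313.0, 195.0], [309.0, 188.0]]
  side [[25.0, 231.0], [24.0, 165.0], [495.0, 251.0], [500.0, 185.0]]
[0, 0.02, 0.014] [[238.0, 181.0], [229.0, 170.0], [223.0, 163.0], [348.0, 201.0], [342.0, 191.0], [338.0, 184.0]]
  side [[27.0, 226.0], [26.0, 158.0], [506.0, 246.0], [510.0, 178.0]]
```

Across both cameras the offset is purely along z: tips at (188,333) and (356,338), about 28 mm above the reported TCP. I go 13 mm lower and grip.

```bash

python3 -m pendant '[[0,0,0.05,0,0,0],[0,0,0.1,0,0,0],[0,0,0.13,0,0,0],[0,0,0.13,0,0,0],[0,0,0.13,0,0,0],[0,0,0.13,0,0,0],[0,0,0.13,0,0,0],[0,0,0.13,0,0,0]]'
python3 -m pendant '[[0,0,0,0,0,0],[0,0,0,0,0,0],[0,0,0,0,0,0],[0,0,0,0,0,0],[0,0,0,0,0,0],[0,0,0,0,0,0],[0,0,0,0,0,0],[0,0,0,0,0,0]]' 5 50
python3 - <<'E'
from h import *
from cell import viewer,env
import cv2
c=viewer.read_camera("side"); f=c["frame"][:,:,::-1]
b=(290,160,370,240); g=cv2.resize(f[b[1]:b[3],b[0]:b[2]],None,fx=7,fy=7,interpolation=cv2.INTER_CUBIC)
cv2.imwrite("pics/side5.png",g)
E
```

```text
time_s: 8.4
tool_pos: [0.4842, 0.2914, -0.0081]
tool_rot: [-180.0, -0.0, -8.8]
force: [-0.1, -0.7, 1.0]
grip_width: 0.0601
time_s: 9.4
tool_pos: [0.4842, 0.2914, -0.0082]
tool_rot: [-180.0, 0.0, -8.8]
force: [0.0, 0.5, 1.1]
grip_width: 0.0136
```

View pics/side5.png

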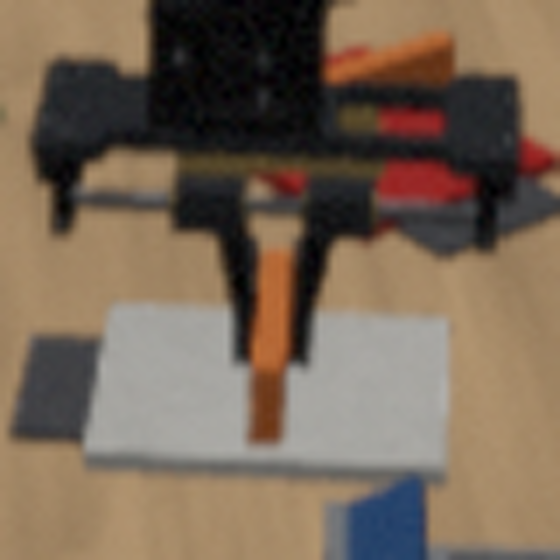

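Gripped: 13.6 mm wide and the fingers are on the bar. Now lift and work out the pose for the tilted cover.

```bash
cat >> h.py <<'E'
CH=np.array([.5767,.0272]); CY=-7.2
Q0=R.from_euler('xyz',(180,0,-8.8),degrees=True)
P0=np.array([.4842,.2914,-.0082]); C0=np.array([.4834,.2924,0]); CQ0=R.from_euler('z',-8.714,degrees=True)
L=Q0.inv().apply(C0-P0); RL=Q0.inv()*CQ0   # cover in tool
def goal(tx,tz,tilt,ty=0,dz=0):
    "tip (chassis frame, m; z of tip mid), tilt deg -> shares"
    Z=R.from_euler('z',CY,degrees=True); CQ=Z*R.from_euler('y',-tilt,degrees=True)
    tip=Z.apply([tx,ty,tz])+[CH[0],CH[1],0]
    c=tip-CQ.apply([-.105,0,.0025]); TQ=CQ*RL.inv(); p=c-TQ.apply(L)
    to(p,TQ.as_euler('xyz',degrees=True))
def coverpose():
    P,Q,o=tool(); CQ=Q*RL; c=P+Q.apply(L); Z=R.from_euler('z',CY,degrees=True)
    tip=c+CQ.apply([-.105,0,.0025]); f=lambda v:np.round(Z.inv().apply(v-[CH[0],CH[1],0]),4)
    print("model: cover",f(c),"tip",f(tip),"rot",np.round((Z.inv()*CQ).as_euler('xyz',degrees=True),1)); return c,CQ
E
python3 -m pendant '[[0,0,-0.1,0,0,0],[0,0,-0.25,0,0,0],[0,0,-0.4,0,0,0],[0,0,-0.6,0,0,0],[0,0,-0.8,0,0,0],[0,0,-1,0,0,0],[0,0,-1,0,0,0],[0,0,-1,0,0,0]]'
python3 -c "
from h import *
goal(-.05,.12,20); coverpose()"
```

```text
time_s: 10.45
tool_pos: [0.4838, 0.2911, 0.0914]
tool_rot: [180.0, 0.0, -8.8]
force: [0.1, -0.1, -3.4]
grip_width: 0.0139
t 10.45 at [0.4838 0.2911 0.0914] [ 1.7998e+02  3.0000e-02 -8.8400e+00] F [ 0.1 -0.1 -3.4] grip 13.9
shift/0.1 [ 1.855  2.458 -0.548] turn/90 [ 0.004  0.223 -0.017]
model: cover [-0.1262  0.2511  0.0996] tip [-0.2311  0.2539  0.1022] rot [-0.   0.  -1.6]
```

```bash

python3 -m pendant '[[0.1,0.13,-0.05,0,0,0],[0.22,0.28,-0.1,0,0,0],[0.36,0.45,-0.2,0,0,0],[0.5,0.65,-0.3,0,0,0],[0.64,0.83,-0.35,0,0,0],[0.75,1,-0.4,0,0,0],[0.75,1,-0.4,0,0,0],[0.75,1,-0.4,0,0,0]]'
python3 -m pendant '[[0.1,0.13,0,0,0,0],[0.22,0.28,0,0,0,0],[0.36,0.45,0,0,0,0],[0.5,0.65,0,0,0,0],[0.64,0.83,0,0,0,0],[0.75,1,0,0,0,0],[0.75,1,0,0,0,0],[0.75,1,0,0,0,0]]'
python3 -c "
from h import *
goal(-.05,.12,20); coverpose()"
```

```text
time_s: 11.45
tool_pos: [0.5424, 0.1817, 0.1314]
tool_rot: [-180.0, 0.1, -8.8]
force: [-0.4, -0.1, -2.9]
grip_width: 0.0133
time_s: 12.45
tool_pos: [0.6013, 0.0717, 0.1315]
tool_rot: [-180.0, 0.0, -8.8]
force: [0.1, 0.4, -3.0]
grip_width: 0.0137
t 12.45 at [0.6013 0.0717 0.1315] [-1.7997e+02  5.0000e-02 -8.7800e+00] F [ 0.1  0.4 -3. ] grip 13.7
shift/0.1 [ 0.357  0.471 -0.148] turn/90 [ 0.003  0.223 -0.017]
model: cover [0.0179 0.0481 0.1397] tip [-0.0871  0.0509  0.1423] rot [ 0.   0.  -1.5]
```

```bash

python3 -m pendant '[[0.05,0.08,-0.05,0,0.03,0],[0.1,0.16,-0.1,0,0.07,0],[0.16,0.25,-0.15,0,0.11,-0.005],[0.22,0.34,-0.15,0,0.15,-0.01],[0.29,0.42,-0.15,0,0.19,-0.017],[0.355,0.47,-0.15,0.003,0.223,-0.017],[0.355,0.47,-0.15,0.003,0.223,-0.017],[0.355,0.47,-0.15,0.003,0.223,-0.017]]'
cat > look.py <<'E'
import sys
from h import *
from cell import viewer
import cv2
k=sys.argv[1]
c,CQ=coverpose()
a,b=.073,.06
pts=[(x,y,.01) for x in(-a,a) for y in (-b,b)]+[(a,-b,0),(-.105,.04,.005),(-.105,-.04,.005),(0,-.05,.046)]
for n,bx,s in (("side",(310,180,450,300),5),("top",(300,130,420,250),5)):
    o=viewer.read_camera(n); g=cv2.resize(o["frame"][bx[1]:bx[3],bx[0]:bx[2],::-1],None,fx=s,fy=s,interpolation=cv2.INTER_CUBIC)
    for p in pts:
        u=(proj(n,c+CQ.apply(p))[0]-bx[:2]+.5)*s-.5
        cv2.circle(g,tuple(int(round(v)) for v in u),4,(255,0,255),1)
    cv2.imwrite(f"pics/{n}_{k}.png",g)
E
python3 look.py a; python3 -c "
from h import *
goal(-.05,.0695,20)"
```

```text
time_s: 13.45
tool_pos: [0.6294, 0.02, 0.1469]
tool_rot: [-180.0, -20.0, -7.2]
force: [-0.5, -0.6, -2.9]
grip_width: 0.0134
model: cover [0.0495 0.0004 0.1543] tip [-0.05    0.0002  0.1207] rot [  0.  -20.    0.1]
t 13.55 at [0.6299 0.0196 0.147 ] [-180.    -20.06   -7.24] F [ 0.5  0.9 -3.2] grip 13.4
shift/0.1 [-0.181 -0.     0.481] turn/90 [ 0.    -0.001  0.001]
```

View pics/side_a.png

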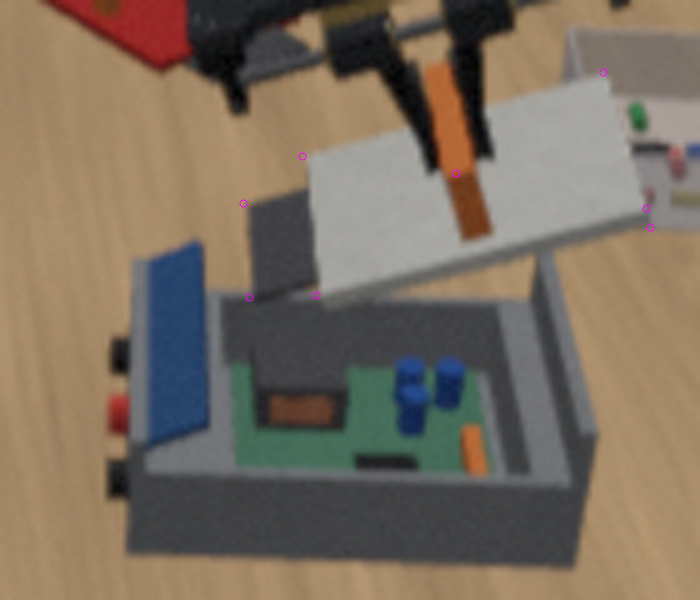

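View pics/top_a.png

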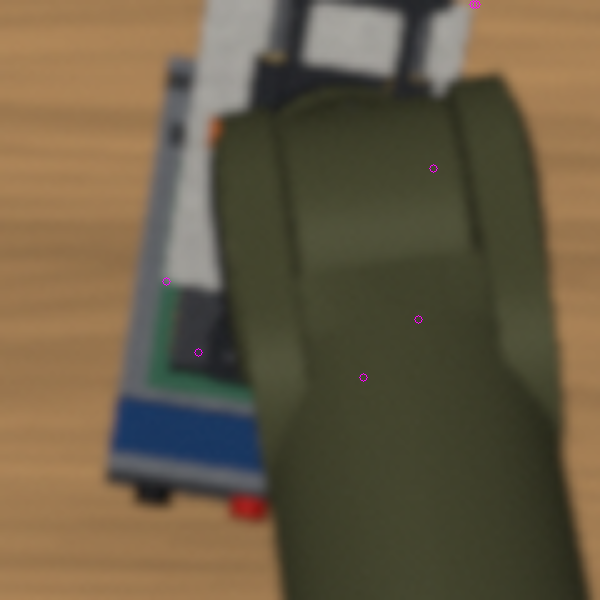

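The model overlay (magenta) matches the cover to about 1 px in the side view: tongue corners at (250,205) and (252,298), tilt correct. The chassis fit carries the same +1 px, so the two cancel. Now lower to just in front of the lip.

```bash

python3 -m pendant '[[-0.03,0,0.07,0,0,0],[-0.06,0,0.15,0,0,0],[-0.09,0,0.24,0,0,0],[-0.13,0,0.34,0,0,0],[-0.16,0,0.42,0,0,0],[-0.18,0,0.48,0,0,0],[-0.18,0,0.48,0,0,0],[-0.18,0,0.48,0,0,0]]'
python3 look.py b; python3 -c "
from h import *
goal(-.089,.056,20)"
```

```text
time_s: 14.55
tool_pos: [0.6295, 0.0188, 0.0959]
tool_rot: [-180.0, -20.1, -7.3]
force: [0.1, -0.1, -2.1]
grip_width: 0.0137
model: cover [ 0.0497 -0.0008  0.1033] tip [-0.0497 -0.0008  0.0695] rot [ -0.  -20.1  -0. ]
t 14.65 at [0.6295 0.0189 0.0961] [-179.97  -20.13   -7.3 ] F [ 0.3 -0.3 -3. ] grip 13.6
shift/0.1 [-0.416 -0.007 -0.005] turn/90 [ 0.    -0.001 -0.   ]
```

View pics/side_b.png

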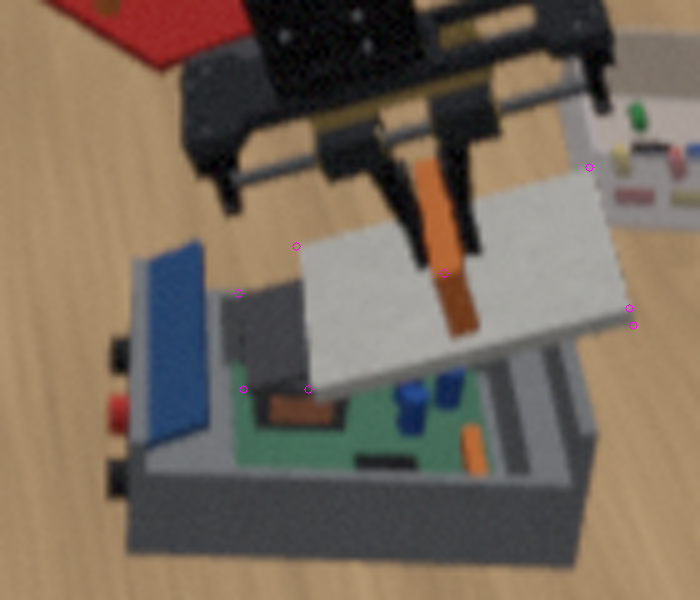

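View pics/top_b.png

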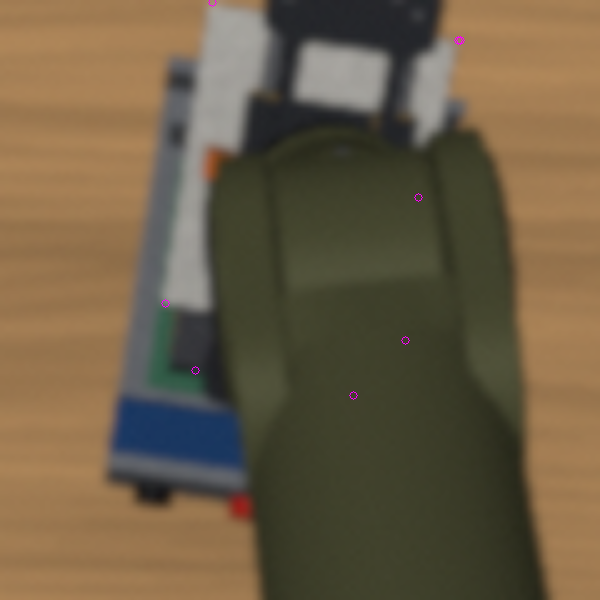

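Overlay still agrees within about 1 px in both views, and the cover is perhaps 2 mm lower than modelled. The tongue points at the gap under the blue lip. I slide it in along its own axis.

```bash

python3 -m pendant '[[-0.06,-0.005,-0.01,0,0,0],[-0.12,-0.005,-0.01,0,0,0],[-0.18,-0.005,-0.01,0,0,0],[-0.24,-0.005,-0.01,0,0,0],[-0.3,-0.005,-0.01,0,0,0],[-0.36,-0.005,-0.01,0,0,0],[-0.41,-0.005,-0.01,0,0,0],[-0.41,-0.005,-0.01,0,0,0]]'
python3 look.py c; python3 -c "
from h import *
goal(-.089,.0525,10)
goal(-.089,.0525,0)"
```

```text
time_s: 15.65
tool_pos: [0.5902, 0.0243, 0.0822]
tool_rot: [-180.0, -20.1, -7.3]
force: [0.1, 0.3, -3.6]
grip_width: 0.0139
model: cover [ 0.0101 -0.0003  0.0895] tip [-0.0894 -0.0003  0.0559] rot [ -0.  -20.1   0. ]
t 15.75 at [0.5909 0.0243 0.0826] [-179.99  -20.1    -7.29] F [ 1.  -0.1 -2.9] grip 13.5
shift/0.1 [-0.05  -0.002  0.218] turn/90 [ 0.    -0.112 -0.   ]
t 15.75 at [0.5909 0.0243 0.0826] [-179.99  -20.1    -7.29] F [ 1.  -0.1 -2.9] grip 13.5
shift/0.1 [-0.117 -0.002  0.392] turn/90 [-0.    -0.223 -0.   ]
```

View pics/side_c.png

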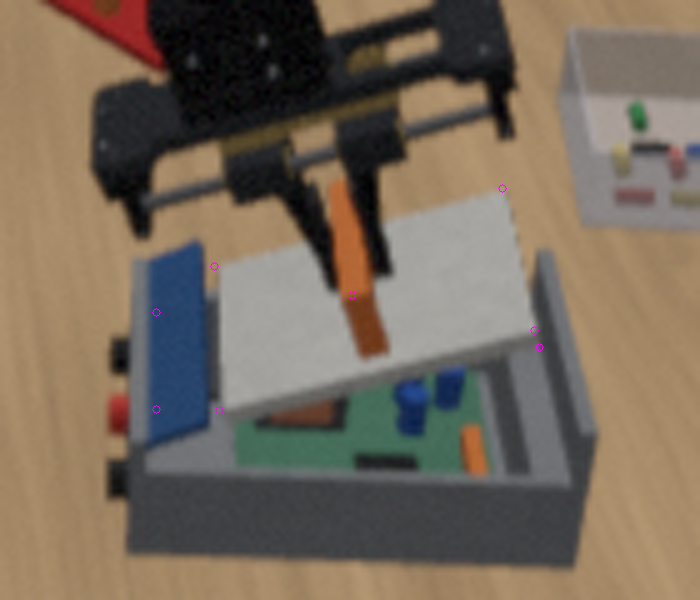

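The tongue is hidden under the lip and there is no contact force. Now I rotate down about the tip, first to about 8°.

```bash

python3 -m pendant '[[-0.007,0,0.03,0,-0.016,0],[-0.013,0,0.06,0,-0.032,0],[-0.02,0,0.09,0,-0.048,0],[-0.027,0,0.115,0,-0.064,0],[-0.035,0,0.145,0,-0.08,0],[-0.043,0,0.17,0,-0.096,0],[-0.05,0,0.195,0,-0.112,0],[-0.05,0,0.195,0,-0.112,0]]'
python3 look.py d; python3 -c "
from h import *
goal(-.089,.0535,5)
goal(-.089,.0525,0)"
```

```text
time_s: 16.75
tool_pos: [0.5931, 0.0237, 0.0622]
tool_rot: [180.0, -10.0, -7.3]
force: [0.3, 0.1, -2.3]
grip_width: 0.0136
model: cover [ 0.0143 -0.0005  0.0701] tip [-0.0895 -0.0005  0.0544] rot [ -0. -10.  -0.]
t 16.85 at [0.5926 0.0238 0.0622] [179.99  -9.98  -7.3 ] F [-0.1 -0.4 -3. ] grip 13.7
shift/0.1 [-0.005 -0.005  0.102] turn/90 [ 0.    -0.055 -0.   ]
t 16.85 at [0.5926 0.0238 0.0622] [179.99  -9.98  -7.3 ] F [-0.1 -0.4 -3. ] grip 13.7
shift/0.1 [-0.028 -0.005  0.202] turn/90 [ 0.    -0.111 -0.   ]
```

View pics/side_d.png

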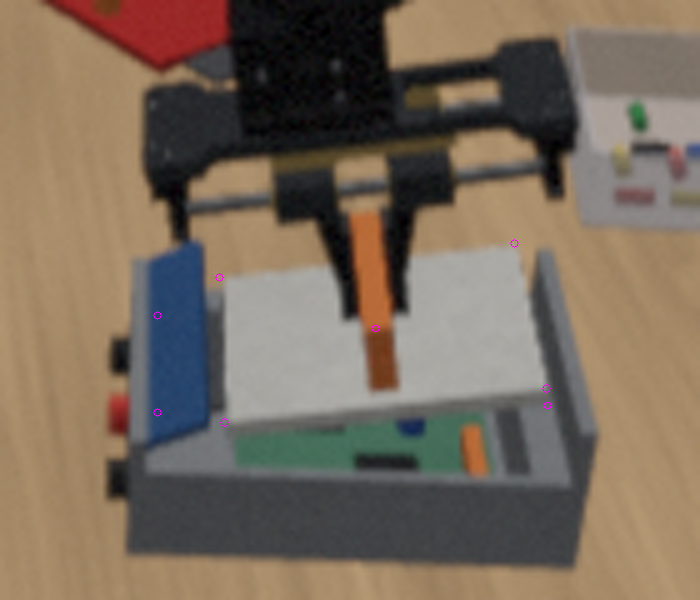

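```bash

python3 -m pendant '[[-0.002,0,0.025,0,-0.016,0],[-0.003,0,0.05,0,-0.032,0],[-0.004,0,0.08,0,-0.048,0],[-0.008,-0.005,0.11,0,-0.064,0],[-0.015,-0.005,0.135,0,-0.08,0],[-0.02,-0.005,0.16,0,-0.096,0],[-0.025,-0.005,0.18,0,-0.111,0],[-0.025,-0.005,0.18,0,-0.111,0]]'
python3 look.py e; python3 -c "
from h import *
goal(-.089,.0525,0)"
```

```text
time_s: 17.85
tool_pos: [0.5936, 0.0241, 0.0439]
tool_rot: [180.0, 0.0, -7.3]
force: [-0.9, -0.1, -2.6]
grip_width: 0.0138
model: cover [ 0.0163 -0.      0.0521] tip [-0.0887 -0.      0.0546] rot [-0.  0. -0.]
t 17.95 at [0.5933 0.0243 0.0441] [179.99   0.    -7.3 ] F [ 0.   0.4 -2.8] grip 13.5
shift/0.1 [0.001 0.    0.023] turn/90 [ 0.  0. -0.]
```

View pics/side_e.png

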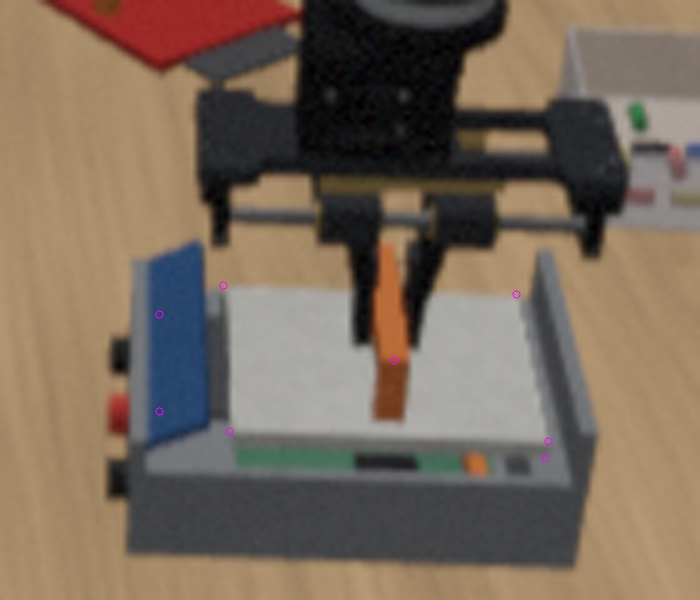

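View pics/top_e.png

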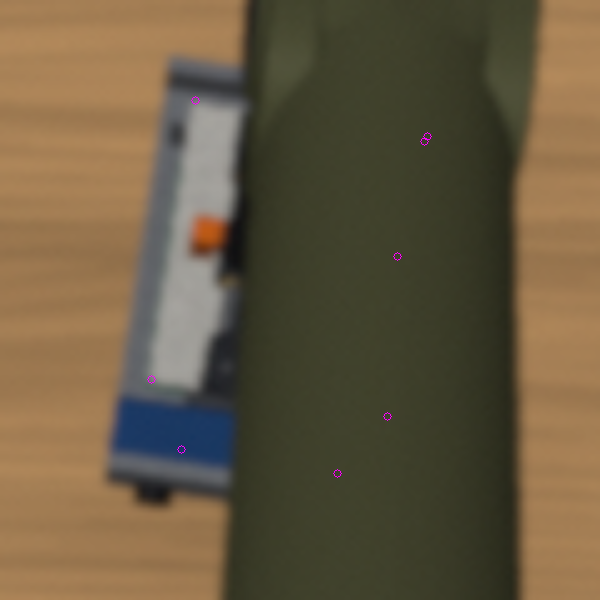

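Flat in the opening, with the board clear of the lip and the end wall. It's still hanging at full weight (−2.8 N), so I lower it until it rests.

```bash

python3 -m pendant '[[0,0,0.01,0,0,0],[0,0,0.01,0,0,0],[0,0,0.02,0,0,0],[0,0,0.02,0,0,0],[0,0,0.025,0,0,0],[0,0,0.025,0,0,0],[0,0,0.025,0,0,0],[0,0,0.025,0,0,0]]'
```

```text
time_s: 18.95
tool_pos: [0.5934, 0.0244, 0.0418]
tool_rot: [-180.0, -0.0, -7.3]
force: [0.6, 0.2, -1.0]
grip_width: 0.0136
```

```bash

python3 -m pendant '[[0,0,0.005,0,0,0],[0,0,0.01,0,0,0],[0,0,0.01,0,0,0],[0,0,0.01,0,0,0],[0,0,0.01,0,0,0],[0,0,0.01,0,0,0],[0,0,0.01,0,0,0],[0,0,0.01,0,0,0]]'
```

```text
time_s: 19.95
tool_pos: [0.5934, 0.0244, 0.0418]
tool_rot: [-180.0, -0.0, -7.3]
force: [-5.3, 0.9, 5.5]
grip_width: 0.0137
```

Contact: force up to +5.5 N and z has stopped. Open moderately and withdraw straight up.

```bash

python3 -m pendant '[[0,0,0,0,0,0],[0,0,0,0,0,0],[0,0,0,0,0,0],[0,0,0,0,0,0],[0,0,0,0,0,0],[0,0,0,0,0,0],[0,0,0,0,0,0],[0,0,0,0,0,0]]' 50
python3 -m pendant '[[0,0,-0.1,0,0,0],[0,0,-0.25,0,0,0],[0,0,-0.4,0,0,0],[0,0,-0.6,0,0,0],[0,0,-0.8,0,0,0],[0,0,-1,0,0,0],[0,0,-1,0,0,0],[0,0,-1,0,0,0]]'
python3 -m pendant '[[0,-0.1,-0.1,0,0,0],[0,-0.25,-0.2,0,0,0],[0,-0.4,-0.3,0,0,0],[0,-0.6,-0.3,0,0,0],[0,-0.8,-0.3,0,0,0],[0,-1,-0.3,0,0,0],[0,-1,-0.3,0,0,0],[0,-1,-0.3,0,0,0]]'
python3 - <<'E'
from cell import viewer
import cv2
for n,bx,s in (("side",(310,180,450,300),5),("top",(300,130,420,250),5)):
    o=viewer.read_camera(n); f=o["frame"][:,:,::-1]
    cv2.imwrite(f"pics/{n}_f.png",cv2.resize(f[bx[1]:bx[3],bx[0]:bx[2]],None,fx=s,fy=s,interpolation=cv2.INTER_CUBIC)); cv2.imwrite(f"pics/{n}_full.png",f)
E
```

```text
time_s: 20.95
tool_pos: [0.5934, 0.0244, 0.0407]
tool_rot: [-180.0, -0.0, -7.3]
force: [-1.0, 0.2, 0.4]
grip_width: 0.0498
time_s: 21.95
tool_pos: [0.593, 0.0244, 0.1403]
tool_rot: [180.0, 0.0, -7.3]
force: [-0.4, -0.1, -0.8]
grip_width: 0.0503
time_s: 22.95
tool_pos: [0.606, 0.1227, 0.1705]
tool_rot: [179.9, 0.0, -7.3]
force: [0.5, -0.5, 0.9]
grip_width: 0.05
```

View pics/side_f.png

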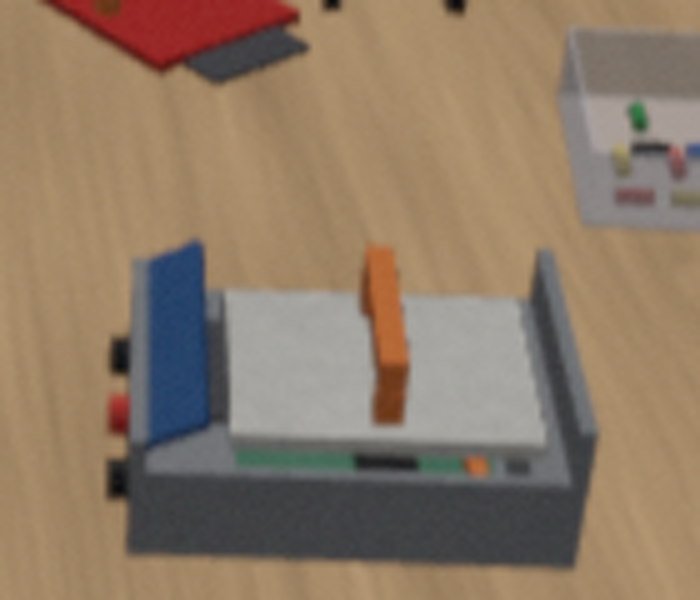

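View pics/top_f.png

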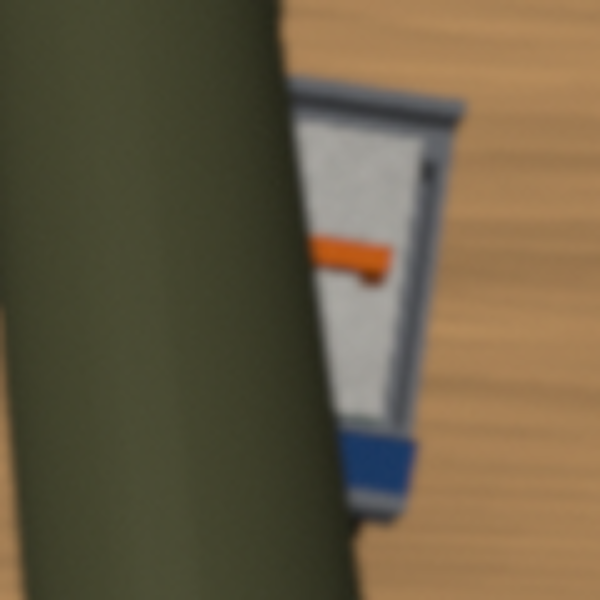

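View pics/top_full.png

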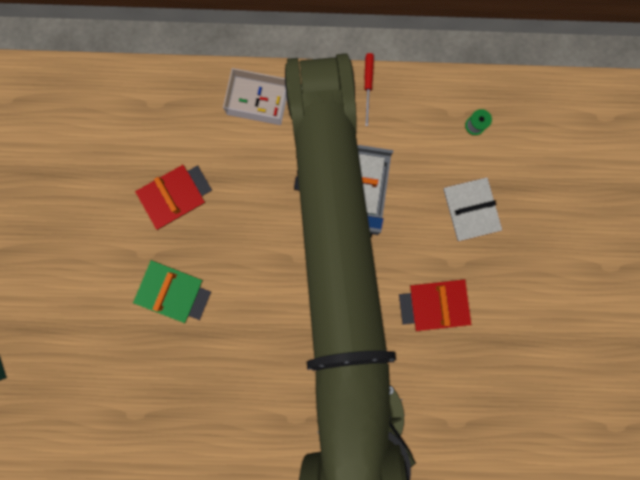

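```bash
python3 - <<'E'
from h import *
s=lambda u,v:cr(5,(310,180),u,v); t=lambda u,v:cr(5,(300,130),u,v); a,b=.073,.06
o=[("side",(-a,b,.01),s(225,291)),("side",(-a,-b,.01),s(232,438)),("side",(a,-b,.01),s(546,442)),("side",(a,b,.01),s(520,299)),("top",(a,-b,.01),t(423,136)),("top",(-a,-b,.01),t(387,417))]
for z in (.045,.05,.055):
    x=fit([(n,(P[0],P[1],P[2]+z),uv) for n,P,uv in o],[.59,.03,-.12])
    print(z,R.from_euler('z',-CY,degrees=True).apply([x[0]-CH[0],x[1]-CH[1],0]))
E
```

```text
x,y [0.5945 0.0277] yaw -7.231558635286032
[[0.0, 0.6], [-0.2, 0.2], [0.4, 1.5], [-0.7, 0.8], [-0.5, 0.0], [-1.4, -0.5]]
0.045 [0.01762455 0.00272361 0.        ]
x,y [0.5934 0.025 ] yaw -7.067932743995302
[[-0.2, -0.4], [-0.3, -0.7], [0.6, 0.5], [-0.7, -0.3], [0.7, -0.1], [-0.0, -0.4]]
0.05 [ 1.68473181e-02 -8.76244070e-05  0.00000000e+00]
x,y [0.5925 0.022 ] yaw -7.5934336737142045
[[-0.1, -1.5], [-0.6, -1.8], [0.6, -0.3], [-0.3, -1.1], [2.4, -0.0], [1.1, -0.1]]
0.055 [ 0.01633478 -0.00315941  0.        ]
```

The fit works best at 50 mm height: centre x +16.8 mm (tip at −88 mm), y ≈ 0, yaw within 0.2°. The robot is clear, so I hand in.

```bash
python3 -c "
from cell import env
print(env.get_obs()['time_s']); print(env.sign_off())"
```

```text
23.05
the job is handed in; nothing more can be done
None
```

The cover is on the instrument and the job was handed in at 23 s of the 40 s allowed. I gripped it by the orange handle and tilted it 20°. I slid the tongue under the blue lip to about x = −89 mm, rotated it down flat, set it on the ledges, let go and backed off.

**Final checks:** both cameras put the cover flat at about 50 mm, centred across the instrument (y ≈ 0) and within 0.2° of square. The tongue tip is at about −88 mm. The black-handled panel sits at the same pixel as at the start, and the robot is clear of everything.

**What disagreed:**
- **Reported tool height:** the fingertips were about 28 mm higher than the reported TCP. My first grasp therefore closed on air above the handle. I measured the offset in the pictures, went lower and gripped properly.
- **Final top view:** the arm hid about half of the cover, so that last fit used the side view and the visible edge from above.

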